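Charge the billet preheater, latch it and set its vent ring

ROBOT

A 6-joint arm with a two-finger parallel gripper is mounted at the origin on the work surface. World frame = base frame: x ahead of the robot, y to its left, z up, the work surface at z = 0. Lengths are in m, angles in rad, forces in N, time in s.
With the tool pointing down it reaches from about 0.275 to 1 m from the base axis. Payload 8.4 kg.
Tool frame: the origin (TCP) lies on the centre line of the jaws, within the pads' length; the fingertips stand 19 mm ahead of it and the grasp point (between the pads) is the TCP (manip.tip_extent is the distance from the TCP to the fingertips, in m); z points along the fingers, y is the line along which they close (so a half turn about z gives the same grasp; the last joint's range is limited). The gripper opens to 85 mm and grips with 20 to 120 N. Pads are 22 mm wide; open, the fingers measure 114 mm over their backs; the gripper's body (76 mm by 85 mm) begins 54 mm behind the grasp point. The pads swing forward as they close: fully open they stand 13 mm farther back than shut.
Start: joints at [-1.179, 0.353, 1.633, -0, 1.155, -0.002], TCP at [0.24, -0.577, 0.25] pointing down, gripper open.
Joint ranges: [-2.63, 2.63], [-0.92, 2.1], [0.06, 2.66], [-1.3, 4.44], [0, 2.69], [-3.02, 3.02]. Speed limits (rad/s): [2.22, 2.22, 2.79, 3.14, 3.14, 3.14].

INTERFACE

Orientations are given as a unit quaternion [x, y, z, w].
In Python, from workcell import manip gives the robot as it stands. Calls block until the motion is done:
- manip.move_to(position, orientation): joint-space move of the TCP to a pose.
- manip.movel(position, attitude=None, v=0.15, threshold=None): straight line of the TCP; attitude=None keeps the orientation; v is the mean speed in m/s. With threshold (N) it stops when the force on the tool has changed by that much, and returns True; else False.
- manip.move_joints(angles): joint-space move.
- manip.set_gripper(opening): finger opening in m; the grip force is fixed at half the most; returns when the fingers have stopped.
- manip.wait(seconds).
- manip.solve_ik(position, orientation): joint angles nearest the present ones, or None.
- manip.sense(): the state.
- manip.read_camera(name): name is "scene" or "side" or "wrist"; returns a dict with "color" (420x560x3 uint8, red, green, blue), "fx", "fy", "cx", "cy" (pixels), "R" (3x3) and "t" (3): a world point X has camera coordinates R X + t; the wrist camera has in their place "mount" (4x4, takes a point from camera to tool coordinates, whose origin is the TCP and whose axes are the flange's). Camera axes: x right, y down, z forward; pixel columns grow to the right and rows downward; lengths in m; the calibration is good to about 2 mm. A picture is of the moment at which its call begins: read the wrist's pose just before it. There is no depth.
A pose or a line that the arm cannot do raises manip.MotionError and nothing moves.
- manip.job_done(): hands the job in; it is judged then, once.
Trained networks look in a picture, given as the dict that the camera call returned (one of the last four; its "shot" number tells which), for a name from the list of things; names that differ only in an ending like _2 or _b are one class to them, and where a whole thing is asked for, a point or a joint stands for the part that bears it (a point fixed in the world has none). Each returns a list of dicts, best first, with "p" (0 to 1); they miss things now and then, are a little off and sometimes report something else, mostly with a low value. They report only what shows in the picture. A call takes as long as a camera call.
- manip.regions_of(target, picture): "region" (420x560 bool, what is visible of it) and "bbox" ([left, top, right, bottom] in pixels, round what is visible of it).
The state is a dict: "clock": time; "qpos": joint angles; "dq": joint speeds; "tau": joint torques, N m; "tcp_pos": TCP position; "eef_rot": TCP orientation; "force": force on the tool from outside, world axes, zero at the start; "ft_torque": the same for the moment, N m; "gripper_width": finger opening in m; "finger_force": force on a finger pad.
Only numpy, scipy, OpenCV 4.12 (cv2) and the standard library are available. Lean on these libraries where they do the work, as an engineer would, in place of code of your own. Each camera call takes 0.05 s, during which the arm holds its last target. There are 200 camera calls.

TASK

Get the trough preheater ready to dry the billets: swing its hasp up off the staple, swing the lid up and fully back, and stand every solid billet from the tray upright on the trough's floor, each in a grid cell of its own (the hollow tube stays in the tray); then shut the lid and swing the hasp down fully home over the staple. Its vent must be left open for drying: at whatever moment suits you, turn the slim brass vent ring until its red mark stands at the middle of the green mark, without touching the fixed flange under it or the fixed collar above it. Disturb nothing else on the bench.

Things in the scene. Friction and masses are not known exactly. Their poses are not given: they have to be found in the camera images.
- preheater: Fixed grey trough oven, 150 (its x) x 525 (y) mm, 120 high, front (-x) to the robot; place and yaw vary. Origin on the bench under the middle of the lidded trough (y -197 to 197 mm); x to the lid's hinge, y left, z up. Vent deck: y -327 to -183 mm, top at 120. For the trough's inside see well.
- well (a point): Middle of the trough's floor, 40 mm above the bench, axes as the preheater's. Trough 114 (x) x 365 (y) mm inside, walls up to 120 mm above the bench. A low grid on the floor makes a row of four cells, each 75 x 75 mm clear, middles at y = -120, -40, 40 and 120 mm, x = 0; bars 5 mm wide, 14 mm high.
- lid (a joint): Lid angle, rad: 0 shut, 1.9 its stop, leaning back. Aluminium plate 150 (x) x 395 (y) x 18 mm, 0.6 kg; hinge line along its rear lower edge, parallel to the preheater's y, at x = 75 mm, 120 mm above the bench. The stiff hinge holds it at any angle (up to 10 N at the handle).
- lid_handle (a point): Middle of the lid's black bar handle: round bar 10 mm thick, 90 mm long, along the preheater's y; shut, its axis is 36 mm above the lid's top, 174 mm above the bench, at x = -60, y = 80 mm of the preheater. Turns with the lid, 135 mm from the hinge along the lid and 54 mm off its under side.
- hasp (a joint): Hasp angle, rad: 0 hanging home over the staple; grows as it swings out and up; 1.57 plate level, pointing at the robot; 2.1 its stop. Stays where left (1 to 2 N at the pull). Yellow plate 56 x 56 x 4 mm on the lid's front edge; hinge line along the preheater's y, with the lid shut at x = -79, y = -60 mm, 132 mm above the bench.
- hasp_pull (a point): Middle of the hasp's red bow pull: a round bar 8 mm thick along the preheater's y, 48 mm between its two legs, 30 mm off the plate's face (in front of it when home, above it when the hasp is at 1.57). Home, it is 35 mm in front of the hinge line and 30 mm below it; it turns with the hasp.
- vent_ring (a joint): Angle, rad, of the slim brass vent ring, growing counter-clockwise seen from above: 0 shut, stop at 2.4. A red mark is on its top edge and side; at 1.8 it stands at the middle of the green mark, 7 mm wide, on the fixed flange (white ticks 0.4 rad apart). Friction 0.12 N m; stays where left.
- ring_centre (a point): Centre of the vent ring, on its upright axis at half its height, 159 mm above the bench, at x = 0, y = -262 mm of the preheater. The ring is 64 mm across and 14 mm high, 2 mm above the flange and 2 mm below the collar.
- vent_flange: Fixed dark flange right under the ring: 84 mm across (wider than the ring), its top 150 mm above the bench. Origin on the axis, 120 mm above the bench. Not to be touched.
- vent_collar: Fixed bright collar right above the ring: 48 mm across (narrower than the ring), from 168 to 200 mm above the bench, black mouth on top. Origin on the axis, 120 mm above the bench. Not to be touched.
- tray: Fixed dark sheet-steel tray 220 x 290 mm, walls 3 mm thick and 22 mm high, floor 3 mm above the bench; origin under its middle. The billets start here.
- billet1: Solid cast aluminium billet standing upright, 44 mm across and 50 mm tall, 0.2 kg, with a dimpled top; origin at the centre of its underside, z up its axis. Two to four are present (None: absent).
- billet2: Solid cast aluminium billet standing upright, 44 mm across and 50 mm tall, 0.2 kg, with a dimpled top; origin at the centre of its underside, z up its axis. Two to four are present (None: absent).
- billet3: Solid cast aluminium billet standing upright, 44 mm across and 50 mm tall, 0.2 kg, with a dimpled top; origin at the centre of its underside, z up its axis. Two to four are present (None: absent).
- billet4: Solid cast aluminium billet standing upright, 44 mm across and 50 mm tall, 0.2 kg, with a dimpled top; origin at the centre of its underside, z up its axis. Two to four are present (None: absent).
- tube: Hollow steel tube off-cut, 44 mm across, 70 mm tall, open bore, standing in the tray; not a billet, stays in the tray. Origin at the centre of its underside.
- crucible: Dark crucible, 70 mm across, 80 mm tall. Bystander.
- mould: Dark open ingot mould 75 x 150 x 36 mm. Bystander.
- brush: Brush lying on the bench. Bystander.
- mallet: Hammer lying on the bench. Bystander.
- skimmer: Long spoon-like skimmer lying on the bench. Bystander.
- flux_can: Tin 60 mm across, 95 mm tall, blue label. Bystander.
- slab: Aluminium slab 60 x 110 x 22 mm. Bystander.

How it is judged:
By the outcome, as a careful person would: the job done as asked, in the order asked, and still so for the second after the job is handed in, with the robot touching nothing.
Of billet1, billet2, billet3, billet4 only 2 to 4 are there at a start; the rules pass over those that are not, and their reading is None.
At some moment in a run one of billet1, billet2, billet3, billet4 may be knocked a few centimetres aside while the robot is not near it.
Once in a run the grip may slacken for a moment while it holds something.
It also fails if it takes over 210 s, if anything falls off the work surface, if the arm or the gripper's body presses on something with over 40 N, if the wrist force passes 120 N, or if a joint passes its speed limit or range.

## Working session

There is one attempt and no reset: what is moved stays moved. The work goes in short steps, each a Python script; the robot and the scene stay as the last script left them, time stands still between calls to the robot, and variables do not carry over. Pictures are saved under pics/ and viewed, at most 14 in all, crops included, and the job is handed in when it is done.

```bash
ls; mkdir -p pics; python3 - <<'E'
from workcell import manip
import cv2
for n in ("scene","side"):
    p=manip.read_camera(n); cv2.imwrite(f"pics/{n}0.png",cv2.cvtColor(p["color"],cv2.COLOR_RGB2BGR))
    print(n,p["fx"],p["cx"],p["cy"],p["R"],p["t"])
    for t in ("preheater","lid","hasp","lid_handle","vent_ring","vent_flange","vent_collar","tray","billet1","tube"):
        print(t,[(round(r["p"],2),[int(v) for v in r["bbox"]]) for r in manip.regions_of(t,p)])
p=manip.read_camera("wrist");print(p["mount"],p["fx"]);cv2.imwrite("pics/w0.png",cv2.cvtColor(p["color"],cv2.COLOR_RGB2BGR))
s=manip.sense();print(s["clock"],s["tcp_pos"],s["eef_rot"],manip.tip_extent)
E
```

```text
pics
workcell.py
scene 428.41670582609447 284.09663205355287 210.3131476964227 [[ 0.72365324  0.68968942  0.02558293]
 [ 0.39243536 -0.38070282 -0.83729317]
 [-0.56773275  0.61594956 -0.54615534]] [-0.38661442 -0.09762698  1.36955184]
preheater [(0.58, [70, 186, 329, 414])]
lid [(0.57, [136, 189, 323, 312])]
hasp []
lid_handle [(0.97, [135, 186, 321, 311])]
vent_ring [(0.91, [101, 279, 144, 310]), (0.49, [344, 262, 406, 312])]
vent_flange [(0.74, [94, 286, 148, 321])]
vent_collar [(0.17, [133, 187, 320, 313])]
tray [(0.96, [297, 168, 400, 237])]
billet1 [(0.82, [327, 174, 342, 197]), (0.67, [308, 189, 326, 213]), (0.18, [342, 264, 406, 314])]
tube [(0.73, [280, 172, 318, 194]), (0.55, [362, 177, 380, 202]), (0.25, [99, 282, 142, 311]), (0.18, [133, 187, 321, 313])]
side 490.96665909863185 279.2173613993284 217.4145006464363 [[-0.99977323 -0.01973497 -0.00800164]
 [-0.00824973  0.70533025 -0.70883086]
 [ 0.01963255 -0.7086041  -0.70533311]] [0.52242501 0.12202623 1.24097149]
preheater [(0.91, [236, 99, 318, 283])]
lid [(0.7, [241, 136, 317, 244])]
hasp [(0.7, [300, 164, 315, 194])]
lid_handle [(0.83, [239, 138, 319, 242])]
vent_ring [(0.52, [267, 116, 287, 126])]
vent_flange [(0.74, [261, 121, 291, 132])]
vent_collar [(0.5, [265, 99, 280, 121])]
tray [(0.79, [235, 316, 354, 418])]
billet1 [(0.93, [298, 322, 321, 349]), (0.73, [307, 355, 331, 389])]
tube [(0.78, [258, 384, 283, 418])]
[[ 1.12775699e-03 -9.51737868e-01 -3.06910019e-01  7.85420260e-02]
 [ 9.99999364e-01  1.06477718e-03  3.72641839e-04  3.96926205e-04]
 [-2.78665663e-05 -3.06910244e-01  9.51738463e-01 -1.23932753e-01]
 [ 0.00000000e+00  0.00000000e+00  0.00000000e+00  1.00000000e+00]] 312.668141245376
1.15 [ 0.2398198  -0.57713227  0.25026992] [ 9.80675037e-01  1.95643734e-01 -5.56487186e-06 -3.41703979e-05] 0.019
```

View pics/scene0.png

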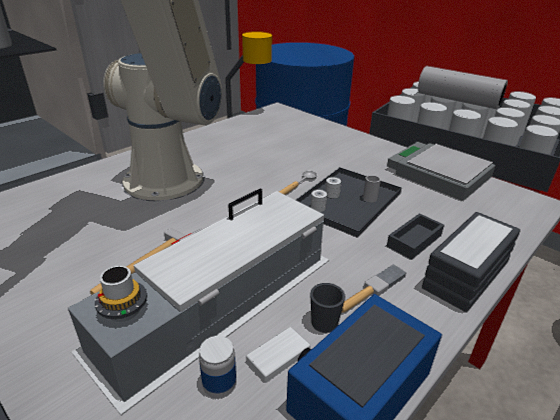

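View pics/side0.png

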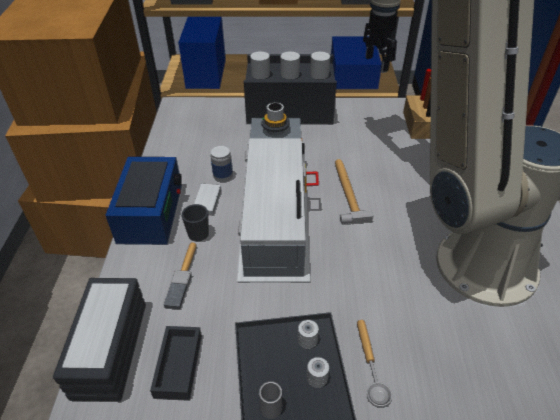

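```bash
cat > h.py <<'E'
import numpy as np, cv2
from workcell import manip
from scipy.spatial.transform import Rotation as Rot
from scipy.optimize import least_squares
def snap(n,save=None):
    s=manip.sense(); p=manip.read_camera(n)
    if n=="wrist":
        T=np.eye(4);T[:3,:3]=Rot.from_quat(s["eef_rot"]).as_matrix();T[:3,3]=s["tcp_pos"]
        C=np.linalg.inv(T@np.array(p["mount"])); p["R2"],p["t2"]=C[:3,:3],C[:3,3]
    else: p["R2"],p["t2"]=np.array(p["R"]),np.array(p["t"])
    if save: cv2.imwrite(f"pics/{save}.png",cv2.cvtColor(p["color"],cv2.COLOR_RGB2BGR))
    return p
def proj(p,X):
    c=np.atleast_2d(X)@p["R2"].T+p["t2"]
    return np.c_[p["fx"]*c[:,0]/c[:,2]+p["cx"],p["fy"]*c[:,1]/c[:,2]+p["cy"]]
def back(p,uv,z):
    d=p["R2"].T@np.array([(uv[0]-p["cx"])/p["fx"],(uv[1]-p["cy"])/p["fy"],1]); o=-p["R2"].T@p["t2"]
    return o+d*(z-o[2])/d[2]
def down(yaw,pitch=0):
    """tool down, closing line (tool y) along direction yaw+90deg; pitch>0 tilts the tool to point forward (heading yaw)"""
    return (Rot.from_euler('z',yaw)*Rot.from_euler('y',-pitch)*Rot.from_euler('x',np.pi)).as_quat()
def best(t,p,k=0):
    r=manip.regions_of(t,p); return r[k] if len(r)>k else None
E
python3 - <<'E'
from h import *
p=snap("side")
for t,z in(("vent_flange",.14),("billet1",.05)):
    for r in manip.regions_of(t,p):
        v,u=np.nonzero(r["region"]);print(t,r["p"],back(p,(u.mean(),v.mean()),z))
# lid top corners by eye: far-left, far-right, near-right, near-left
for uv in((250,137),(303,137),(304,241),(243,241)): print(uv,back(p,uv,.138))
for uv in((235,318),(323,316)): print("tray",back(p,uv,.022))
q=snap("scene")
for r in manip.regions_of("vent_flange",q)[:1]:
    v,u=np.nonzero(r["region"]);print(back(q,(u.mean(),v.mean()),.14))
for uv in((139,265),(266,191),(325,213),(190,312)): print(uv,back(q,uv,.138))
E
```

```text
vent_flange 0.68 [ 0.54131705 -0.39795098  0.14      ]
vent_flange 0.32 [0.52800596 0.42325334 0.14      ]
billet1 0.97 [0.43748938 0.3224096  0.05      ]
billet1 0.89 [0.45609957 0.23525385 0.05      ]
(250, 137) [ 0.6121294  -0.35372606  0.138     ]
(303, 137) [ 0.46040932 -0.35502221  0.138     ]
(304, 241) [0.46399755 0.04733334 0.138     ]
(243, 241) [0.60316126 0.04906361 0.138     ]
tray [0.61889578 0.17898191 0.022     ]
tray [0.41974904 0.1707791  0.022     ]
[ 0.55731891 -0.42045789  0.14      ]
(139, 265) [ 0.47532819 -0.34265577  0.138     ]
(266, 191) [0.44500124 0.02383929 0.138     ]
(325, 213) [0.60923269 0.05191221 0.138     ]
(190, 312) [ 0.64136941 -0.34585371  0.138     ]
```

View pics/w0.png

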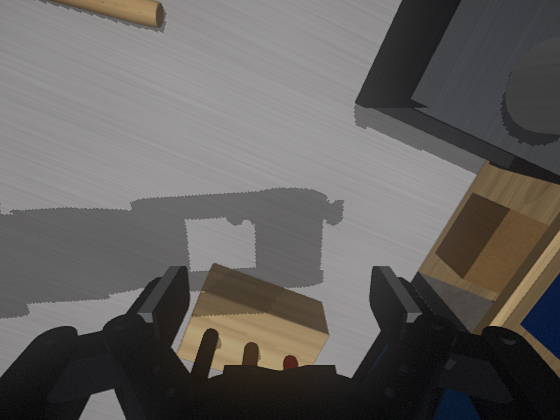

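```bash
python3 - <<'E'
from h import *
import pickle
for i,(x,y) in enumerate(((.45,-.13),(.45,-.28))):
    manip.move_to([x,y,.45],down(0)); p=snap("wrist",f"w1{i}"); 
    pickle.dump(p,open(f"w1{i}.pkl","wb"))
    for t in("lid","hasp","vent_ring","vent_flange","vent_collar","preheater"):
        for r in manip.regions_of(t,p)[:2]:
            v,u=np.nonzero(r["region"]);print(t,round(r["p"],2),[int(k) for k in r["bbox"]],back(p,(u.mean(),v.mean()),.15)[:2])
print(manip.sense()["clock"],manip.sense()["qpos"])
E
```

```text
lid 0.83 [142, 33, 454, 183] [ 0.54208538 -0.15439344]
hasp 0.95 [319, 155, 361, 182] [ 0.45052478 -0.20864433]
vent_ring 0.62 [478, 64, 526, 122] [ 0.54201394 -0.40752587]
vent_ring 0.3 [0, 49, 125, 194] [0.51189079 0.16360291]
vent_flange 0.65 [465, 62, 528, 135] [ 0.54237862 -0.39600211]
vent_collar 0.63 [495, 74, 552, 115] [ 0.54333385 -0.44372598]
preheater 0.61 [15, 210, 120, 239] [0.37219422 0.18425126]
lid 0.65 [20, 32, 336, 184] [ 0.54169707 -0.15922615]
hasp 0.55 [304, 0, 337, 12] [ 0.64332479 -0.32822373]
hasp 0.51 [0, 64, 48, 187] [0.48523223 0.07039443]
vent_ring 0.72 [357, 69, 401, 124] [ 0.54096998 -0.40461649]
vent_flange 0.83 [351, 62, 415, 129] [ 0.54238649 -0.40054741]
vent_collar 0.74 [370, 72, 417, 114] [ 0.54355071 -0.42929893]
preheater 0.56 [18, 26, 432, 179] [ 0.54333657 -0.21564509]
preheater 0.51 [358, 68, 399, 123] [ 0.54258719 -0.40390117]
4.675 [-5.58039265e-01  6.96189851e-02  1.55866544e+00  6.26681790e-05
  1.51292073e+00  1.01149178e+00]
```

View pics/w10.png

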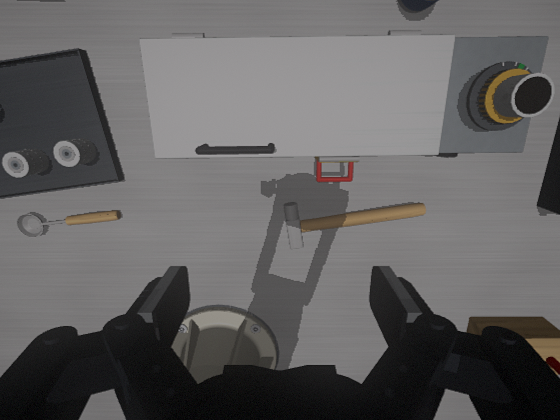

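View pics/w11.png

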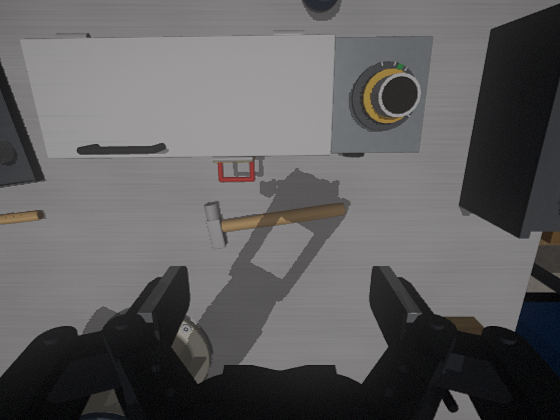

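```bash
cat >> h.py <<'E'
def W(pose,L):
    """preheater-frame points -> world"""
    L=np.atleast_2d(L); c,s=np.cos(pose[2]),np.sin(pose[2])
    return np.c_[pose[0]+c*L[:,0]-s*L[:,1],pose[1]+s*L[:,0]+c*L[:,1],L[:,2]]
E
python3 - <<'E'
from h import *
import pickle
P=[pickle.load(open(f"w1{i}.pkl","rb")) for i in(0,1)]
L=np.array([[.075,.1975,.138],[.075,-.1975,.138],[-.075,-.1975,.138],[-.075,.1975,.138],[0,-.262,.2],[-.06,.125,.174],[-.06,.035,.174],[-.114,-.06,.102]])
O=[np.array([[140,39],[456,36],[443,155],[155,158],[531,95],[197,150],[274,149],[335,181]]),
   np.array([[21,39],[335,36],[330,154],[47,157],[399,94],[78,150],[165,148],[236,180]])]
f=lambda x:np.concatenate([(proj(p,W(x,L))-o).ravel() for p,o in zip(P,O)])
r=least_squares(f,[.54,-.15,0],loss="soft_l1");print(r.x);print(f(r.x).reshape(2,-1,2).round(1))
S=snap("side");Q=snap("scene")
print(proj(S,W(r.x,L)).round(),proj(Q,W(r.x,L)).round())
E
```

```text
[ 0.53826105 -0.15412792  0.01208557]
[[[ -1.6  -1.2]
  [  0.3  -2.2]
  [ -4.3   0.2]
  [ -0.5   0.5]
  [  1.6   0.6]
  [  2.3   0.4]
  [ -3.6   0.6]
  [ -0.9  -2.7]]

 [[ -2.7  -0.9]
  [  0.6  -2.4]
  [  1.    1. ]
  [  0.2   1.5]
  [  0.6   1.4]
  [  3.3   0.4]
  [-12.8   1.5]
  [  0.8  -1.8]]]
[[240. 239.]
 [249. 138.]
 [301. 138.]
 [305. 239.]
 [275. 106.]
 [298. 206.]
 [298. 181.]
 [316. 178.]] [[323. 215.]
 [179. 306.]
 [132. 265.]
 [276. 191.]
 [114. 275.]
 [259. 191.]
 [229. 206.]
 [181. 240.]]
```

```bash
cat >> h.py <<'E'
POSE=np.array([.5383,-.1541,.0121])
def att(tilt=0,s=-1):
    """closing along the preheater's x; tilt>0: tool points forward"""
    return (Rot.from_euler('z',POSE[2])*Rot.from_euler('y',-tilt)*Rot.from_euler('z',s*np.pi/2)*Rot.from_euler('x',np.pi)).as_quat()
def P(x,y,z): return W(POSE,[x,y,z])[0]
def loc(w): 
    c,s=np.cos(POSE[2]),np.sin(POSE[2]); d=np.array(w[:2])-POSE[:2]; return np.array([c*d[0]+s*d[1],-s*d[0]+c*d[1],w[2]])
def st():
    s=manip.sense(); print("t",round(s["clock"],1),"loc",loc(s["tcp_pos"]).round(4),"F",np.round(s["force"],1),"w",round(s["gripper_width"],4),"ff",np.round(s["finger_force"],1),"q6",round(s["qpos"][5],2)); return s
def haspbar(th):  # local x,z of the pull, lid shut
    x,z=-.035,-.030; return -.079+x*np.cos(th)+z*np.sin(th), .132-x*np.sin(th)+z*np.cos(th)
E
python3 - <<'E'
from h import *
import pickle
for i in(0,1):
    p=pickle.load(open(f"w1{i}.pkl","rb")); c=p["color"].astype(int)
    m=(c[...,0]>120)&(c[...,1]<70)&(c[...,2]<70); m[:150]=0; m[200:]=0
    v,u=np.nonzero(m); print(u.min(),u.max(),v.min(),v.max())
    w=m.sum(1); print(w[150:190])
    rows=np.nonzero(w>20)[0]; print(loc(back(p,((u.min()+u.max())/2,rows.mean()),.102)))
s=-1
for s in(-1,1):
    print(s,manip.solve_ik(P(-.114,-.06,.2),att(0,s)))
E
```

```text
317 352 162 181
[ 0  0  0  0  0  0  0  0  0  0  0  0  5  8  8  8  8  8  8  8  8  7  7  7
  7  7  7  6 35 35 35  1  0  0  0  0  0  0  0  0]
[-0.11517706 -0.06071255  0.102     ]
218 253 162 181
[ 0  0  0  0  0  0  0  0  0  0  0  0  3  6  6  7  7  8  7  8  8  8  7  7
  7  7  7  6 35 35 35 20  0  0  0  0  0  0  0  0]
[-0.11523569 -0.05791547  0.102     ]
-1 [-4.72347033e-01  1.82317081e-01  1.99275343e+00 -4.44089210e-16
  9.66522146e-01  2.65714562e+00]
1 [-0.47234703  0.18231708  1.99275343  0.          0.96652215 -0.48444703]
```

```bash
cat > hasp.py <<'E'
from h import *
def swing(a,b,n=8,dz=.006,v=.08):
    for th in np.linspace(a,b,n+1)[1:]:
        x,z=haspbar(th); manip.movel(P(x,-.06,z+dz),att(0,1),v=v)
E
python3 - <<'E'
from hasp import *
x,z=haspbar(0); x-=.001
manip.move_to(P(x,-.06,.22),att(0,1)); manip.set_gripper(.020)
hit=manip.movel(P(x,-.06,z+.006),v=.1,threshold=8); print(hit); st()
if not hit:
    manip.set_gripper(0); st()
    swing(0,1.85); st()
    manip.set_gripper(.024); st()
    x,z=haspbar(1.85); manip.movel(P(x,-.06,z+.12),v=.15); snap("side","s2")
E
```

```text
True
t 7.8 loc [-0.1165 -0.0593  0.1089] F [-1.8 -0.3  0.9] w 0.0204 ff 0.1 q6 -0.49
```

```bash
python3 -c "
import cv2;a=cv2.imread('pics/s2.png')[90:290,190:390];cv2.imwrite('pics/s2c.png',cv2.resize(a,None,fx=3,fy=3))"
```

```text
[ WARN:0@0.019] global loadsave.cpp:275 findDecoder imread_('pics/s2.png'): can't open/read file: check file path/integrity
Traceback (most recent call last):
TypeError: 'NoneType' object is not subscriptable
```

```bash
python3 - <<'E'
from hasp import *
manip.set_gripper(0); st()
swing(0,1.85); st()
manip.set_gripper(.024); st()
x,z=haspbar(1.85); manip.movel(P(x,-.06,z+.12),v=.15); snap("side","s2"); st()
a=cv2.imread('pics/s2.png')[90:290,190:390];cv2.imwrite('pics/s2c.png',cv2.resize(a,None,fx=2,fy=2))
E
```

```text
t 8.1 loc [-0.1152 -0.0595  0.1096] F [5.3 2.1 1.7] w 0.0057 ff 58.7 q6 -0.49
t 10.3 loc [-0.1048 -0.0594  0.1802] F [-30.7   0.7  34.6] w 0.0051 ff 61.3 q6 -0.47
t 10.6 loc [-0.0979 -0.0603  0.18  ] F [ 0.9 -0.9  0. ] w 0.0239 ff 0.0 q6 -0.47
t 11.6 loc [-0.0988 -0.0597  0.2928] F [ 1.4 -0.7 -0.3] w 0.0237 ff 0.0 q6 -0.47
```

View pics/s2c.png

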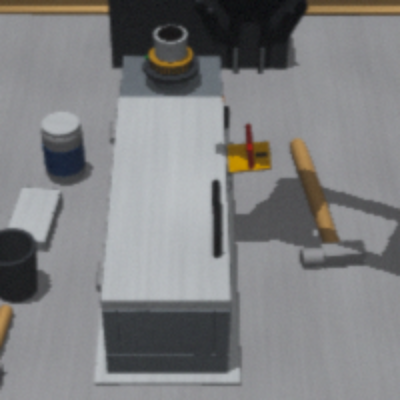

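```bash
cat > lid.py <<'E'
from h import *
def lidbar(f,d=.003):
    """TCP on the handle, d back along the tool"""
    t=-.5*f
    x,z=.075-.135*np.cos(f)+.054*np.sin(f), .120+.135*np.sin(f)+.054*np.cos(f)
    return P(x-d*np.sin(t),.08,z+d*np.cos(t)), att(t,1)
def swing(a,b,n=12,v=.12):
    for f in np.linspace(a,b,n+1)[1:]:
        manip.movel(*lidbar(f),v=v); F=manip.sense()["force"]; print(round(f,2),np.round(F,1),end="; ")
E
python3 - <<'E'
from lid import *
for f in(0,.6,1.2,1.6,1.9):
    q=manip.solve_ik(*lidbar(f)); print(f,None if q is None else np.round(q,2))
E
```

```text
0 [-0.16  0.22  2.   -0.    0.92 -0.17]
0.6 [-0.12  0.38  1.64 -0.04  1.42 -0.12]
1.2 [-0.09  0.66  1.22 -0.06  1.86 -0.1 ]
1.6 [-0.08  0.89  0.92 -0.08  2.13 -0.1 ]
1.9 [-0.07  1.07  0.68 -0.1   2.34 -0.12]
```

```bash
python3 - <<'E'
from lid import *
p,a=lidbar(0)
manip.move_to(p+[0,0,.09],a); manip.set_gripper(.03)
print(manip.movel(p,v=.08,threshold=12)); st()
manip.set_gripper(0); st()
swing(0,1.9); st()
snap("side","s3")
E
```

```text
False
t 13.7 loc [-0.0596  0.08    0.1775] F [ 0.1  0.8 -0.1] w 0.03 ff 0.0 q6 -0.17
t 14.1 loc [-0.0596  0.0799  0.1776] F [-0.8  0.3  5.9] w 0.0073 ff 58.6 q6 -0.17
0.16 [ 0.4 -1.1 -2.6]; 0.32 [-2.9 -1.1  2. ]; 0.48 [-6.5 -0.3  6. ]; 0.63 [-7.4 -0.3  8.3]; 0.79 [-6.1  0.5 13.2]; 0.95 [-6.2 -0.1 17.5]; 1.11 [-3.9 -1.  19.9]; 1.27 [-1.2  0.3 21.6]; 1.42 [ 3.3  0.4 18.2]; 1.58 [ 5.4 -1.  17.9]; 1.74 [10.5  0.2 20. ]; 1.9 [14.4 -0.9 16.3]; t 18.2 loc [0.1738 0.0798 0.234 ] F [14.4 -0.9 16.3] w 0.0075 ff 64.6 q6 -0.12
```

```bash
python3 - <<'E'
from lid import *
manip.set_gripper(.04); st()
p,a=lidbar(1.9,.10); manip.movel(p,a,v=.15)
manip.movel(p+[0,0,.06],a,v=.15)
manip.move_to([.40,.26,.38],down(0))
p=snap("wrist","w4"); snap("side","s4"); st()
S=snap("side")
for c in (p,S):
  for t in("billet1","tube"):
    for r in manip.regions_of(t,c):
        v,u=np.nonzero(r["region"]);print(t,round(r["p"],2),[int(k) for k in r["bbox"]],back(c,(u.mean(),v.mean()),.035)[:2])
a=np.hstack([cv2.imread('pics/s4.png')[60:420,190:390],cv2.imread('pics/w4.png')[:360]]);cv2.imwrite('pics/c4.png',a)
E
```

```text
t 18.6 loc [0.172  0.0799 0.2314] F [ 0.9 -0.2  0.4] w 0.0399 ff 0.0 q6 -0.12Traceback (most recent call last):
  File "<stdin>", line 3, in <module>
host.MotionError: the arm cannot follow that straight line within its joint ranges
```

```bash
python3 - <<'E'
from lid import *
for d in (.07,.06,.05,.04,.03):
    try: p,a=lidbar(1.9,d); manip.movel(p,a,v=.12); print("d",d); break
    except manip.MotionError: pass
for dz in (.10,.08,.06):
    try: manip.movel(p+[0,0,dz],att(-.7,1),v=.12); print(dz); break
    except manip.MotionError: pass
st()
E
```

```text
d 0.07
0.1
t 20.3 loc [0.2265 0.08   0.3693] F [ 0.2 -1.  -0.9] w 0.04 ff 0.0 q6 -0.13
```

```bash
python3 - <<'E'
from lid import *
manip.move_to([.62,.0,.42],att(0,1))
manip.move_to([.40,.26,.38],down(0))
p=snap("wrist","w4"); S=snap("side","s4"); st()
for c in (p,S):
  for t in("billet1","tube"):
    for r in manip.regions_of(t,c):
        v,u=np.nonzero(r["region"]);print(t,round(r["p"],2),[int(k) for k in r["bbox"]],back(c,(u.mean(),v.mean()),.035)[:2])
a=np.hstack([cv2.imread('pics/s4.png')[60:420,190:390],cv2.imread('pics/w4.png')[:360]]);cv2.imwrite('pics/c4.png',a)
E
```

```text
t 23.3 loc [-0.1328  0.4156  0.3799] F [1.  0.2 0.3] w 0.0401 ff 0.0 q6 2.14
billet1 0.74 [289, 109, 322, 140] [0.45561736 0.22025595]
tube 0.91 [169, 42, 215, 90] [0.53388988 0.37999281]
billet1 0.84 [306, 356, 328, 388] [0.43811719 0.31471889]
billet1 0.79 [298, 324, 319, 348] [0.45510083 0.22589495]
billet1 0.56 [201, 110, 222, 135] [ 0.76179709 -0.57670176]
billet1 0.16 [195, 102, 247, 245] [ 0.68738926 -0.32577981]
tube 0.9 [259, 384, 282, 416] [0.53104538 0.37516433]
tube 0.59 [195, 102, 246, 240] [ 0.68511789 -0.32547319]
```

View pics/c4.png

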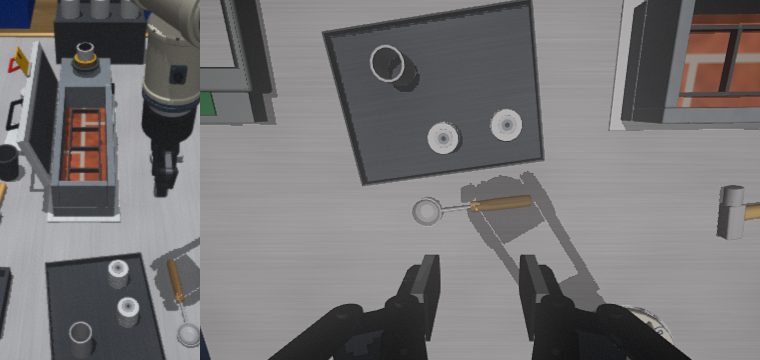

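```bash
cat > pick.py <<'E'
from h import *
def find(p,z=.053,near=None):
    """billet top centres (world) via network regions refined on the bright top"""
    g=cv2.cvtColor(p["color"],cv2.COLOR_RGB2GRAY); m=((g>150)*255).astype(np.uint8)
    m=cv2.morphologyEx(m,cv2.MORPH_CLOSE,np.ones((9,9),np.uint8))
    out=[]
    for r in manip.regions_of("billet1",p):
        if r["p"]<.3: continue
        l,t,ri,b=[int(k) for k in r["bbox"]]; w=np.zeros_like(m); w[max(t-4,0):b+4,max(l-4,0):ri+4]=1
        n,lab,stt,c=cv2.connectedComponentsWithStats(m*w)
        if n<2: continue
        k=1+np.argmax(stt[1:,4]); x,y,ww,hh,A=stt[k]
        q=back(p,(x+ww/2-.5,y+hh/2-.5),z); d=np.linalg.norm(back(p,(x,y+hh/2),z)-back(p,(x+ww,y+hh/2),z))
        out.append((q[:2],round(d,4),round(r["p"],2)))
    return out
YAW=POSE[2]
def grab(xy,z=.044):
    manip.set_gripper(.07); manip.move_to([*xy,.16],down(YAW)); 
    hit=manip.movel([*xy,z],v=.12,threshold=15); print("hit",hit); st()
    if hit: return False
    manip.set_gripper(.0); s=st(); return s["gripper_width"]>.035
E
python3 - <<'E'
from pick import *
manip.move_to([.36,.25,.30],down(0)); p=snap("wrist","w5"); f=find(p); print(f)
f2=[back(p0:=p,(0,0),.05)]
E
```

```text
[(array([0.43767404, 0.31137057]), np.float64(0.0419), 0.93), (array([0.45640478, 0.22232448]), np.float64(0.0435), 0.92)]
```

```bash
cat >> pick.py <<'E'
def place(cell):
    manip.movel([*manip.sense()["tcp_pos"][:2],.26],v=.2); st()
    T=P(0,cell,.26); manip.movel(T,down(YAW),v=.25); s=st()
    if s["gripper_width"]<.035: return False
    h=manip.movel(P(0,cell,.095),v=.15,threshold=25); print("h1",h)
    h=manip.movel(P(0,cell,.080),v=.03,threshold=6); print("h2",h); st()
    manip.set_gripper(.062); manip.movel(P(0,cell,.26),v=.2); st(); return True
E
python3 - <<'E'
from pick import *
if grab([.4377,.3114]): print(place(.12))
S=snap("side","s6"); snap("wrist","w6")
a=np.hstack([cv2.imread('pics/s6.png')[60:420,190:390],cv2.imread('pics/w6.png')[:360]]);cv2.imwrite('pics/c6.png',a)
E
```

```text
hit False
t 26.3 loc [-0.0945  0.467   0.0447] F [-0.3  0.1 -1.1] w 0.0702 ff 0.0 q6 2.17
t 26.7 loc [-0.0946  0.467   0.045 ] F [-1.3 -1.3  8.2] w 0.0426 ff 60.0 q6 2.17
t 27.9 loc [-0.0952  0.4666  0.2588] F [-0.4  0.5 -2.2] w 0.0427 ff 61.0 q6 2.17
t 29.5 loc [-0.0003  0.1208  0.2599] F [-1.   0.8 -2.1] w 0.0423 ff 61.0 q6 1.49
h1 False
h2 True
t 31.2 loc [1.0e-04 1.2e-01 8.2e-02] F [-1.6 -0.   6.1] w 0.0424 ff 61.5 q6 1.49
t 32.6 loc [-0.0007  0.1201  0.2589] F [-0.4 -0.7 -0.4] w 0.0618 ff 0.0 q6 1.49
True
```

View pics/c6.png

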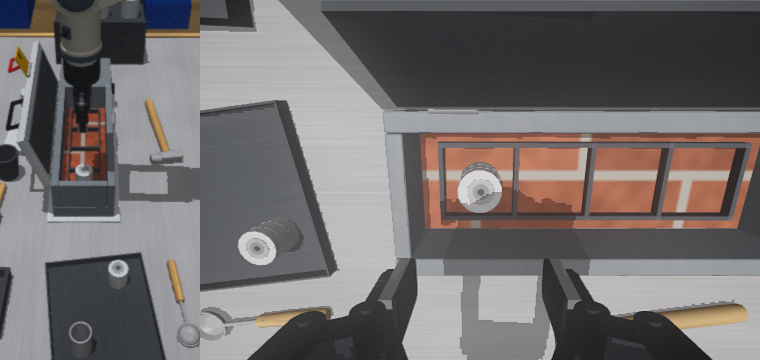

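Billet 1 stands in its cell. Look again at the second one, then fetch it.

```bash
python3 - <<'E'
from pick import *
manip.move_to([.36,.24,.30],down(0)); p=snap("wrist"); f=[k for k in find(p) if k[0][1]>.15]; print(f)
if len(f)==1 and grab(f[0][0]): print(place(-.04))
p=snap("wrist"); print([(loc([*k[0],0]),k[1:]) for k in find(p,.09)])
manip.move_to(P(-.09,.04,.36),down(YAW)); p=snap("wrist","w7"); S=snap("side"); print([(loc([*k[0],0]),k[1:]) for k in find(p,.09)]); print(find(S))
E
```

```text
[(array([0.45675954, 0.22207118]), np.float64(0.0423), 0.57)]
hit False
t 36.1 loc [-0.0765  0.3774  0.0447] F [-1.4  0.3  0.2] w 0.0698 ff 0.0 q6 2.01
t 36.5 loc [-0.0766  0.3774  0.0449] F [-2.1  0.4  8.7] w 0.0421 ff 59.9 q6 2.01
t 37.7 loc [-0.0773  0.377   0.2589] F [-0.2 -0.9 -2.3] w 0.0421 ff 61.0 q6 2.01
t 39.5 loc [-1.00e-04 -3.91e-02  2.60e-01] F [ 0.  -0.3 -1.7] w 0.0421 ff 61.0 q6 1.21
h1 False
h2 True
t 41.3 loc [ 0.0001 -0.04    0.082 ] F [-0.5  0.   5.9] w 0.0424 ff 61.4 q6 1.21
t 42.6 loc [-0.0007 -0.0397  0.2588] F [-0.5  0.9  0.1] w 0.0619 ff 0.0 q6 1.21
True
[(array([0.00458589, 0.11176266, 0.        ]), (np.float64(0.0675), 0.73)), (array([ 0.00279144, -0.0413358 ,  0.        ]), (np.float64(0.0521), 0.61))]
[(array([-0.00300327,  0.11734628,  0.        ]), (np.float64(0.0523), 0.97)), (array([-0.00051917, -0.04128601,  0.        ]), (np.float64(0.044), 0.79))]
[(array([ 0.53866763, -0.23681446]), np.float64(0.0422), 0.85), (array([ 0.53845345, -0.07830078]), np.float64(0.0413), 0.71)]
```

View pics/w7.png

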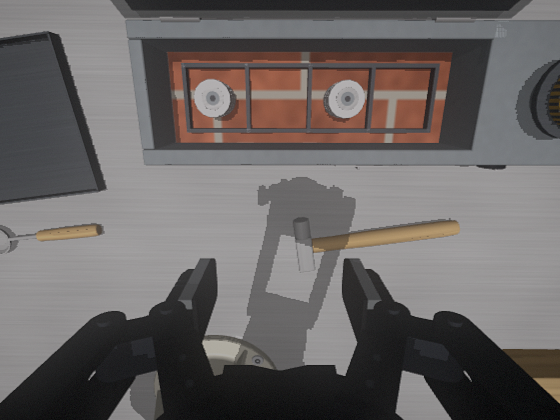

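```bash
python3 - <<'E'
from lid import *
manip.move_to(P(.0,.04,.42),att(0,1)); manip.set_gripper(.04)
p,a=lidbar(1.9,.07)
manip.move_to(p+[0,0,.1],att(-.7,1)); manip.movel(p,a,v=.12)
h=manip.movel(lidbar(1.9)[0],v=.08,threshold=12); print(h); st()
if not h:
    manip.set_gripper(0); st()
    swing(1.9,0); st()
E
```

```text
False
t 48.5 loc [0.1725 0.08   0.2328] F [-0.5 -1.  -0.1] w 0.0398 ff 0.0 q6 -0.12
t 48.9 loc [0.1725 0.08   0.2322] F [4.6 0.8 2.5] w 0.0077 ff 58.8 q6 -0.12
1.74 [2.6 0.1 2.4]; 1.58 [3.  0.6 6.5]; 1.42 [3.3 0.9 7.9]; 1.27 [-0.6  1.2  7.5]; 1.11 [-0.9  1.4 10.2]; 0.95 [-3.2  0.   9.2]; 0.79 [-7.1  2.3  5.7]; 0.63 [-5.9  1.9 -1. ]; 0.48 [-5.7  1.3 -2.3]; 0.32 [-3.4  1.8 -3.1]; 0.16 [-1.7  2.3 -5.5]; 0.0 [-0.1  3.  -6.4]; t 53.0 loc [-0.0591  0.08    0.1774] F [-0.1  3.  -6.4] w 0.0077 ff 63.5 q6 -0.17
```

```bash
python3 - <<'E'
from lid import *
p,a=lidbar(0)
print(manip.movel(p-[0,0,.006],v=.03,threshold=20)); st()
manip.set_gripper(.03); manip.movel(p+[0,0,.09],v=.15)
manip.move_to(P(-.115,.05,.33),down(YAW:=POSE[2])); p=snap("wrist","w8"); st()
c=p["color"].astype(int); m=(c[...,0]>110)&(c[...,1]<70)&(c[...,2]<70)
u0,v0=proj(p,P(-.105,-.06,.17))[0]; print(u0,v0)
m[:, :int(u0)-60]=0; m[:,int(u0)+60:]=0; m[:int(v0)-50]=0; m[int(v0)+50:]=0
v,u=np.nonzero(m); print(u.min(),u.max(),v.min(),v.max()); w=m.sum(1); r=np.nonzero(w>.7*w.max())[0]; print(r)
for th in (1.4,1.5,1.57,1.65,1.75,1.85): print(th, proj(p,P(haspbar(th)[0],-.06,haspbar(th)[1]))[0].round(1))
E
```

```text
True
t 53.2 loc [-0.0596  0.08    0.1758] F [-2.8  0.8  9.4] w 0.0076 ff 66.2 q6 -0.17
t 55.6 loc [-0.1151  0.0501  0.3295] F [ 0.8 -0.   0.1] w 0.0302 ff 0.0 q6 1.31
397.1198135877919 185.11750164298718
368 426 182 188
[182 183 184 185 186 187 188]
1.4 [392.8 192.6]
1.5 [394.4 190.4]
1.57 [395.5 188.5]
1.65 [396.7 186.1]
1.75 [398.2 182.7]
1.85 [399.5 178.9]
```

View pics/w8.png

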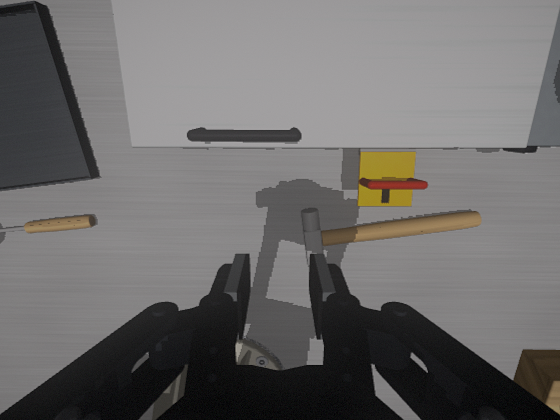

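```bash
python3 - <<'E'
from hasp import *
a=att(0,1); x,z=haspbar(1.68)
manip.move_to(P(x,-.06,.26),a); manip.set_gripper(.024)
h=manip.movel(P(x,-.06,z+.007),v=.06,threshold=12); print(h); st()
manip.set_gripper(0); st()
for th in np.linspace(1.68,0,13)[1:]:
    x,z=haspbar(th); manip.movel(P(x,-.06,z+.007),a,v=.06); print(round(th,2),np.round(manip.sense()["force"],0),end=" ")
s=st()
manip.movel(P(x+.006,-.06,z+.004),a,v=.03,threshold=15); st()
manip.set_gripper(.02); st()
manip.movel(P(x,-.06,.25),v=.12)
manip.move_to(P(-.115,.05,.33),down(POSE[2])); p=snap("wrist","w9")
c=p["color"].astype(int); m=(c[...,0]>110)&(c[...,1]<70)&(c[...,2]<70)
u0,v0=proj(p,P(-.114,-.06,.102))[0]; print(u0,v0)
m[:, :int(u0)-60]=0; m[:,int(u0)+60:]=0; m[:int(v0)-50]=0; m[int(v0)+50:]=0
w=m.sum(1); print(np.nonzero(w>.7*w.max())[0])
for th in (0,.05,.1,.2): print(th, proj(p,P(haspbar(th)[0],-.06,haspbar(th)[1]))[0].round(1))
E
```

```text
False
t 59.0 loc [-0.1048 -0.0601  0.1774] F [0.2 0.1 0.3] w 0.0241 ff 0.0 q6 -0.48
t 59.3 loc [-0.1049 -0.0601  0.1774] F [-1.2  0.   3.9] w 0.0056 ff 58.7 q6 -0.48
1.54 [-1.  1.  5.] 1.4 [2. 0. 1.] 1.26 [ 5.  0. -1.] 1.12 [ 6. -0. -4.] 0.98 [ 8.  0. -5.] 0.84 [5. 3. 2.] 0.7 [ 6. -0. -0.] 0.56 [ 5.  1. -2.] 0.42 [2. 1. 4.] 0.28 [-3. -5. -1.] 0.14 [-3. -5. -5.] 0.0 [-7. -7. -2.] t 62.4 loc [-0.1164 -0.0597  0.108 ] F [-7.  -6.6 -1.5] w 0.0055 ff 66.0 q6 -0.48
t 62.6 loc [-0.1151 -0.0598  0.1063] F [-4.6 -2.3  8.8] w 0.0055 ff 66.4 q6 -0.48
t 62.9 loc [-0.1192 -0.0589  0.1064] F [-24.1  -2.6  28.6] w 0.0199 ff 13.8 q6 -0.48
374.57161484619894 178.74025051875824
[176 177 178 179 180 181]
0 [374.6 178.7]
0.05 [374.9 180.3]
0.1 [375.3 181.9]
0.2 [376.1 184.8]
```

```bash
python3 - <<'E'
from hasp import *
a=att(0,1)
manip.move_to(P(-.16,-.06,.22),a); manip.set_gripper(0)
manip.movel(P(-.16,-.06,.108),v=.12); manip.movel(P(-.112,-.06,.108),v=.03,threshold=9); st()
manip.movel(P(-.16,-.06,.112),v=.1); manip.movel(P(-.16,-.06,.25),v=.15)
manip.set_gripper(.08)
for i,(dx,y) in enumerate(((-.12,-.262),(-.05,-.36))):
    manip.move_to(P(dx,y,.34) if i==0 else P(-.03,-.262,.33),down(POSE[2]+(0 if i==0 else -1.2))); p=snap("wrist",f"wr{i}"); st()
    u,v=proj(p,P(0,-.262,.16))[0]; print(u,v, p["fx"])
    c=p["color"]; u,v=int(u),int(v); k=c[max(v-80,0):v+80,max(u-80,0):u+80]; cv2.imwrite(f"pics/rc{i}.png",cv2.resize(k[...,::-1],(390,390)))
cv2.imwrite("pics/rc.png",np.hstack([cv2.imread(f"pics/rc{i}.png") for i in(0,1)]))
E
```

```text
t 69.9 loc [-0.1312 -0.0595  0.1073] F [-1.2 -0.5  0.1] w -0.0 ff 0.8 q6 -0.5
t 73.4 loc [-0.1201 -0.2612  0.3396] F [ 0.2 -0.3  0.8] w 0.0801 ff 0.0 q6 0.77
279.78824125743546 58.084363993163294 312.668141245376
t 74.7 loc [-0.0302 -0.2619  0.3301] F [-0.5 -0.9 -0.2] w 0.08 ff 0.0 q6 2.07
249.84600239768605 181.6158047268769 312.668141245376
```

View pics/rc.png

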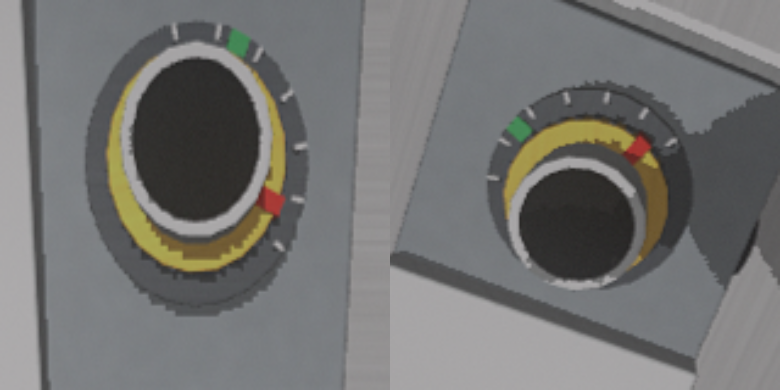

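```bash
cat > ring.py <<'E'
from h import *
def marks(p):
    c=p["color"].astype(int); r,g,b=c[...,0],c[...,1],c[...,2]; o={}
    u0,v0=proj(p,P(0,-.262,.158))[0]; yy,xx=np.mgrid[:420,:560]; near=np.hypot(xx-u0,yy-v0)<75
    for n,m,z in(("red",(r>120)&(g<75)&(b<75),.166),("green",(g>90)&(r<80)&(b<130)&(g-r>50),.150)):
        v,u=np.nonzero(m&near)
        if len(u)<5: o[n]=None; continue
        L=np.array([loc(back(p,(a,b_),z)) for a,b_ in zip(u,v)])[:,:2]-[0,-.262]
        q=L[(np.hypot(*L.T)<.033)&(np.hypot(*L.T)>.023)] if n=="red" else L
        if len(q)<4: q=L
        m_=q.mean(0); o[n]=(round(np.arctan2(m_[1],m_[0]),3),round(np.hypot(*m_),4),len(q))
    return o
E
python3 - <<'E'
from ring import *
st(); p=snap("wrist"); print(marks(p))
manip.move_to(P(-.12,-.262,.34),down(POSE[2])); p=snap("wrist"); print(marks(p))
manip.move_to(P(0.02,-.20,.34),down(POSE[2]-2.2)) if 0 else None
for yaw in np.arange(-3,3.2,.4):
    q=manip.solve_ik(P(0,-.262,.17),down(POSE[2]+yaw)); print(round(yaw,1),None if q is None else q.round(2))
E
```

```text
t 74.7 loc [-0.0302 -0.2619  0.3301] F [-0.5 -0.9 -0.2] w 0.08 ff 0.0 q6 2.07
{'red': (np.float64(-1.966), np.float64(0.0291), 46), 'green': (np.float64(-0.377), np.float64(0.0373), 54)}
{'red': (np.float64(-1.961), np.float64(0.0292), 58), 'green': (np.float64(-0.385), np.float64(0.0386), 55)}
-3.0 [-0.66  0.52  1.57  0.    1.06 -2.38]
-2.6 [-0.66  0.52  1.57  0.    1.06 -2.78]
-2.2 None
-1.8 [-0.66  0.52  1.57 -0.    1.06  2.7 ]
-1.4 [-0.66  0.52  1.57 -0.    1.06  2.3 ]
-1.0 [-0.66  0.52  1.57 -0.    1.06  1.9 ]
-0.6 [-0.66  0.52  1.57 -0.    1.06  1.5 ]
-0.2 [-0.66  0.52  1.57 -0.    1.06  1.1 ]
0.2 [-0.66  0.52  1.57 -0.    1.06  0.7 ]
0.6 [-0.66  0.52  1.57 -0.    1.06  0.3 ]
1.0 [-0.66  0.52  1.57 -0.    1.06 -0.1 ]
1.4 [-0.66  0.52  1.57  0.    1.06 -0.5 ]
1.8 [-0.66  0.52  1.57  0.    1.06 -0.9 ]
2.2 [-0.66  0.52  1.57  0.    1.06 -1.3 ]
2.6 [-0.66  0.52  1.57  0.    1.06 -1.7 ]
3.0 [-0.66  0.52  1.57  0.    1.06 -2.1 ]
```

```bash
python3 - <<'E'
from ring import *
manip.set_gripper(.066)
manip.move_to(P(0,-.06,.22),down(POSE[2])); manip.movel(P(0,-.06,.172),v=.1)
h=manip.movel(P(0,-.06,.138),v=.012,threshold=3); s=st(); print(h); ztip=s["tcp_pos"][2]-.138; print("ext",ztip)
manip.movel(P(0,-.06,.22),v=.1)
E
```

```text
t 79.6 loc [ 0.     -0.06    0.1505] F [-0.3  0.7  5.5] w 0.0659 ff 2.7 q6 1.18
True
ext 0.01245286063067022
```

```bash
cat >> ring.py <<'E'
def turn(y0,d,z=.169):
    manip.set_gripper(.082)
    manip.move_to(P(0,-.262,.26),down(POSE[2]+y0)); print("hit",manip.movel(P(0,-.262,z),v=.08,threshold=8))
    manip.set_gripper(.0); s=st(); q=np.array(s["qpos"])
    n=max(1,int(np.ceil(abs(d)/.3)))
    for k in range(n):
        manip.movel(P(0,-.262,z),down(POSE[2]+y0+d*(k+1)/n),v=.05) if 0 else manip.move_joints(list(q-[0,0,0,0,0,d*(k+1)/n]))
    st(); manip.set_gripper(.082); st(); manip.movel(P(0,-.262,.26),v=.15)
def look():
    manip.move_to(P(-.12,-.262,.34),down(POSE[2])); p=snap("wrist","rl"); print(marks(p)); return p
E
python3 - <<'E'
from ring import *
turn(-.8,1.58); look()
E
```

```text
hit False
t 83.2 loc [ 0.0008 -0.2617  0.1705] F [0.7 3.4 6.8] w 0.0615 ff 63.9 q6 1.7
t 85.4 loc [ 0.0008 -0.2604  0.1706] F [2.  7.  2.8] w 0.061 ff 67.0 q6 0.13
t 85.7 loc [ 0.0008 -0.2622  0.1707] F [-0.1  0.6 -0.3] w 0.0821 ff 0.0 q6 0.12
{'red': (np.float64(-0.38), np.float64(0.0323), 12), 'green': (np.float64(-0.391), np.float64(0.0393), 38)}
```

```bash
python3 - <<'E'
from ring import *
manip.move_to(P(.02,-.262,.36),down(POSE[2]-.4)); p=snap("wrist","a"); print(marks(p))
manip.move_to([.30,-.40,.38],down(0)); q=snap("wrist","b"); st(); snap("side","c");snap("scene","d")
u,v=proj(p,P(0,-.262,.16))[0].astype(int); k=p["color"][max(v-60,0):v+60,max(u-60,0):u+60,::-1]
h=cv2.imread("pics/c.png")[90:290,190:390]; s=cv2.imread("pics/d.png")[150:350,60:410]
cv2.imwrite("pics/fin.png",np.vstack([np.hstack([cv2.resize(k,(300,300)),cv2.resize(h,(300,300))]),cv2.resize(s,(600,300))]))
E
```

```text
{'red': (np.float64(-0.358), np.float64(0.0288), 40), 'green': (np.float64(-0.384), np.float64(0.0375), 41)}
t 88.9 loc [-0.2405 -0.2434  0.3801] F [ 0.8 -0.2 -0.3] w 0.082 ff 0.0 q6 0.64
```

View pics/fin.png

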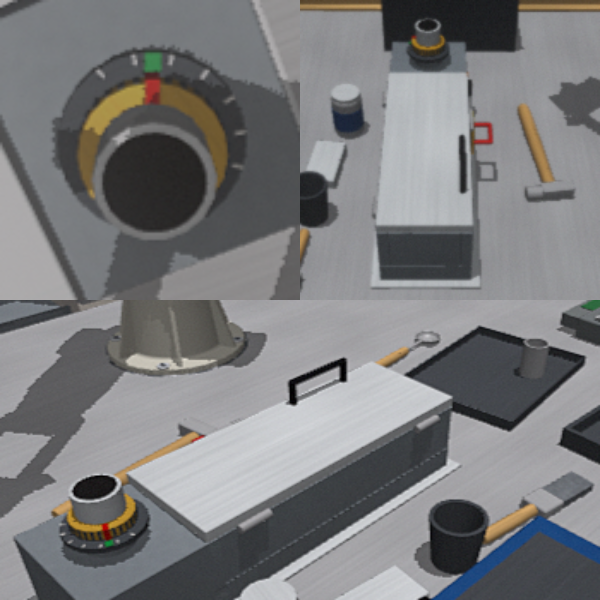

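```bash
python3 - <<'E'
from h import *
for f in("side0","c"):
    c=cv2.imread(f"pics/{f}.png").astype(int)[150:210,295:330]; v,u=np.nonzero((c[...,2]>110)&(c[...,1]<80)&(c[...,0]<80)); print(f,u.mean().round(2),v.mean().round(2),len(u),u.max())
manip.move_to(P(-.115,.0,.33),down(POSE[2])); p=snap("wrist"); c=p["color"].astype(int)
m=(c[...,0]>110)&(c[...,1]<70)&(c[...,2]<70); u0,v0=proj(p,P(-.114,-.06,.102))[0]
m[:,:int(u0)-60]=0;m[:,int(u0)+60:]=0;m[:int(v0)-50]=0;m[int(v0)+50:]=0
w=m.sum(1);r=np.nonzero(w>.7*w.max())[0];print(v0,r, loc(back(p,(u0,r.mean()),.102)))
E
```

```text
side0 18.01 28.73 77 23
c 17.81 28.91 81 22
178.89921609552871 [177 178 179 180 181] [-0.11411806 -0.06000606  0.102     ]
```

Hasp is exactly as at the start, home. Hand in.

```bash
python3 -c "
from workcell import manip
print(manip.job_done())"
```

```text
the job is handed in; nothing more can be done
None
```

I handed the job in at about 90 s of the 210 s limit: both solid billets present stand upright in cells of their own, the tube stays in the tray, the lid is shut, the hasp is home over the staple, and the vent ring's red mark is within about 0.03 rad of the green mark's middle.

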